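# Put the blade guard away, fit the grinder's bayonet lid and hold it at pulse

## Task

Pulse the spice grinder. First lift the grey guard off the blade in the grinder's bowl and put it back in its own well of the wooden accessory block, the narrow oblong one with the blade sign, fully home and let go. Then set the black lid into the grinder's mouth so that its two lugs drop through the notches, and twist it clockwise (seen from above) against the spring to the pulse mark, half way to the lock mark, without ever letting it snap into the lock. The lid springs back if let go, so finish while still gripping it at the pulse mark. Do not push the other things about.

Things in the scene. Friction and masses are not known exactly. Their poses are not given: they have to be found in the camera images.
- grinder: Spice grinder, fixed: round steel body 120 mm across, black collar, 98 mm tall, open on top; origin at the centre of its underside, z up. Bowl 66 mm across, floor at height 66. The two entry notches of its mouth lie on its +x and -x axes, the blade lies along its y axis on the bowl's floor (hidden under the guard at the start).
- grinder_mouth (a point): Centre of the mouth, at rim height (98 mm), axes as the grinder's. Bayonet lip 6 mm thick, clear opening 79 mm across, with two notches facing each other about 15 mm wide reaching out to radius 46.5 mm; below the lip an 8 mm high groove for the lugs. Steel marks round the mouth, same on both sides: a dot at each notch, then clockwise from above a bar (pulse), then a bar with cross bar (lock).
- pulse_mark (a point): The pulse bar clockwise of the notch on the grinder's +x side, radius 56 mm, height 88 mm: seen from above 0.686 rad clockwise of the notch's dot; its twin lies half a turn on. The lock marks lie 1.286 rad clockwise of the dots. The lid is at pulse when the pointer lines at the ends of its bar point to the two pulse bars.
- lid: Loose black lid, 0.11 to 0.19 kg, 100 mm across, 52 mm tall, standing upright; origin at the centre of its underside, z up. Bottom plug 73 mm across, 13.5 mm high, with two lugs (8 mm wide, 5.5 mm high, at the very bottom) along its +x and -x axes out to radius 43.5 mm; above it the flange, height 13.5 to 26 mm. Half a turn makes no difference.
- lid_bar (a point): Middle of the lid's straight grip bar, 38 mm above the lid's origin; the bar runs along the lid's x axis, 58 mm long, 14 mm thick (y), height 26 to 52 mm above the lid's origin. To fit: bar over the grinder's x axis, either way, and lower until the flange rests on the rim, lid origin then 84.5 mm above the grinder's. Play: 3 mm sideways, 3.5 mm lug in notch.
- interlock (a joint): Turn (rad) of the sprung ring in the mouth, clockwise from above, 0 at rest. The lugs meet it once the lid is 0.086 clockwise of the notch; then it turns with the lid: 0.60 is the pulse mark. It pushes back with 0.1 N m at first, 0.2 at pulse, 0.35 at the stop (1.25), and returns the lid when let go. From 0.85 spring balls resist with over 1 N m; past 1.04 the lid snaps into the lock (1.16).
- guard: Loose grey blade guard, 0.04 to 0.065 kg, 64 mm tall: hollow oblong cap 22 x 54 mm (long along its y), 19 mm high, with an upright pull tab 12 mm thick (x), 26 mm wide (y), height 19 to 64 mm. Origin at the centre of its underside, z up. It starts in the bowl over the blade, underside at height 66 mm: 32 mm of tab stand above the rim. Half a turn makes no difference.
- block: Wooden accessory block, fixed, 196 (x) x 84 x 34 mm high; origin at the centre of its underside. Three wells along it, each with its sign inlaid on its -x side: oblong for the guard (x = -64 mm), round for the dosing cup (46 mm across, x = 2, empty), square for the cleaning brush (x = 66 mm; the brush stands in it, top at height 86).
- guard_well (a point): Centre of the mouth of the guard's own oblong well, in the block's top face (height 34 mm); the well is 29 mm wide along the block's x, 63 mm long along the block's y, 22 mm deep. Fully home, the guard's origin is 22 mm below this point.
- dosing_cup: Bystander: small steel cup, 42 mm across, 36 mm high, beside the block; origin under its centre.
- spice_a: Bystander: glass spice jar with a black cap, 41 mm across, 105 mm tall, behind the grinder; origin under its centre.
- spice_b: Bystander: glass spice jar with a black cap, 41 mm across, 105 mm tall, at the back; origin under its centre.
- garlic: Bystander: garlic bulb, 53 mm across and high; origin under its centre.
- salt: Bystander: glass salt shaker, 44 mm across, 90 mm tall; origin under its centre.
Not all that is in view belongs to the job. What is meant by the guard is not red, and is the smaller of those in its own colour.

How it is judged (in metres and radians):
On the way, in this order (a step that is already met when the one before it is completed fails the run):
1. the guard stands fully home in its own well and is let go (z of guard in the frame of guard_well below -0.017 m and horizontal distance between guard and guard_well below 0.006 m and angle between the y axis of guard and the y axis of block, either way round below 0.15 rad and angle between guard's own z axis and vertical below 0.1 rad and linear speed of guard below 0.03 m/s and contact force between the fingers and guard below 0.1 N), for 0.2 s.
2. the lid is down in the grinder's mouth with its lugs through the notches, not yet twisted (z of lid in the frame of grinder between 0.08 and 0.088 m and horizontal distance between lid and grinder below 0.006 m and angle between lid's own z axis and vertical below 0.1 rad and value of joint interlock below 0.2 rad), for 0.1 s.
At the end, for the whole second after the job is handed in: The fingers grip the lid still, down in the mouth (within 3.5 mm; centred 6 mm, upright 0.1 rad), with the interlock ring at 0.45 to 0.75 rad; the guard stands let go in its own well, 17 of 22 mm deep or more, within 6 mm and 0.15 rad (all of step 1 and z of lid in the frame of grinder between 0.08 and 0.088 m and horizontal distance between lid and grinder below 0.006 m and angle between lid's own z axis and vertical below 0.1 rad and value of joint interlock between 0.45 and 0.75 rad and velocity of joint interlock between -0.15 and 0.15 rad/s and contact force between the fingers and lid above 2 N); the arm keeps its last pose, push and grip.
It fails at once if the lid is twisted past the pulse range into the lock (value of joint interlock above 1 rad).
It fails at once if the dosing cup, a spice jar, the garlic or the salt shaker is pushed more than 30 mm (distance of any of dosing_cup, spice_a, spice_b, garlic, salt from where it was at the start of the episode above 0.03 m).
It also fails if it takes over 61 s, if anything falls off the work surface, if the arm or the gripper's body presses on something with over 40 N, if the wrist force passes 120 N, or if a joint passes its speed limit or range.

## Robot

A 7-joint arm with a two-finger parallel gripper is mounted at the origin on a cart in front of the work surface, level with it; the furniture and walls round the work are solid. World frame = base frame: x ahead of the robot, y to its left, z up, the work surface at z = 0. Lengths are in mm, angles in rad, forces in N, time in s.
With the tool pointing down it reaches from about 375 to 925 mm from the base axis. Payload 3.1 kg.
Tool frame: the origin (TCP) lies midway between the tips of the shut fingers; the grasp point (between the pads) lies 19 mm behind it; z points along the fingers, y is the line along which they close (so a half turn about z gives the same grasp; the last joint's range is limited). The gripper opens to 85 mm and grips with 20 to 120 N. Pads are 22 mm wide; open, the fingers measure 114 mm over their backs; the gripper's body (76 mm by 85 mm) begins 54 mm behind the grasp point. The pads swing forward as they close: fully open they stand 13 mm farther back than shut.
Start: joints at [-0.098, 0.383, 0.044, 1.598, -0.018, 1.161, -0.05], TCP at [650.002, 0.022, 231.269] pointing down, gripper open.
Joint ranges: [-2.61, 2.61], [-0.41, 2.15], [-1.48, 1.57], [0, 2.5], [-1.57, 4.71], [0.05, 1.97], [-2.85, 2.85]. Speed limits (rad/s): [2.79, 2.79, 3.14, 3.14, 3.14, 3.14, 3.14].

## Interface

Orientations are given as a 3x3 rotation matrix whose columns are the frame's x, y, z axes.
In Python, from station import * gives the robot as it stands. Calls block until the motion is done:
- goto(position, orientation): joint-space move of the TCP to a pose.
- move_straight(position, speed=150, rot=None, force_limit=None): straight line of the TCP; rot=None keeps the orientation; speed is the mean speed in mm/s. With force_limit (N) it stops when the force on the tool has changed by that much, and returns True; else False.
- goto_joints(angles): joint-space move.
- move_gripper(opening): finger opening in mm; the grip force is fixed at half the most; returns when the fingers have stopped.
- hold(seconds).
- inverse_kinematics(position, orientation): joint angles nearest the present ones, or None.
- read_state(): the state.
- read_camera(name): name is "scene" or "side" or "wrist"; returns the picture (420x560x3 uint8, red, green, blue); there is no depth.
- get_calibration(name): a dict with "fx", "fy", "cx", "cy" (pixels), "extrinsics" (4x4, takes a point from camera to world coordinates). Camera axes: x right, y down, z forward; pixel columns grow to the right and rows downward; lengths in mm; the calibration is good to about 2 mm. A picture is of the moment at which its call begins: read the wrist's pose just before it. get_calibration takes no time and is no camera call; for the wrist camera it gives the pose at the moment of the call.
A pose or a line that the arm cannot do raises Unreachable and nothing moves.
- job_done(): hands the job in; it is judged then, once.
The state is a dict: "clock": time; "joint_positions": joint angles; "dq": joint speeds; "joint_efforts": joint torques, N m; "tool_pos": TCP position; "orientation": TCP orientation; "ft_force": force on the tool from outside, world axes, zero at the start; "wrist_torque": the same for the moment, N m; "finger_gap": finger opening in mm; "grasp_force": force on a finger pad.
Only numpy, scipy, OpenCV 4.12 (cv2) and the standard library are available. Lean on these libraries where they do the work, as an engineer would, in place of code of your own. Each camera call takes 0.05 s, during which the arm holds its last target. There are 200 camera calls.

## Working session

There is one attempt and no reset: what is moved stays moved. The work goes in short steps, each a Python script; the robot and the scene stay as the last script left them, time stands still between calls to the robot, and variables do not carry over. Pictures are saved under pics/ and viewed, at most 10 in all, crops included, and the job is handed in when it is done.

```bash
mkdir -p pics; ls; python3 - <<'E'
from station import *
import cv2, numpy as np
for n in ("scene","side","wrist"):
    im=read_camera(n); cv2.imwrite(f"pics/{n}0.png",im[:,:,::-1])
    c=get_calibration(n); print(n,c["fx"],c["cx"],c["cy"],np.round(c["extrinsics"],3).tolist())
s=read_state(); print(s["clock"],s["ft_force"],s["finger_gap"])
a=cv2.imread("pics/scene0.png");b=cv2.imread("pics/wrist0.png")
E
```

```text
pics
scene 396.0972754679161 277.7576720732738 201.66907210053898 [[-0.891, -0.352, 0.286, 276.965], [-0.453, 0.675, -0.582, 426.298], [0.012, -0.649, -0.761, 751.955], [0.0, 0.0, 0.0, 1.0]]
side 525.000504247691 282.08989654981997 211.39047642472764 [[0.242, -0.539, 0.806, -355.774], [-0.97, -0.141, 0.197, -326.262], [0.008, -0.83, -0.558, 718.893], [0.0, 0.0, 0.0, 1.0]]
wrist 332.1206685084595 279.14419759840655 207.43444662356615 [[1.0, 0.001, -0.001, 650.576], [0.0, -0.947, -0.323, 83.246], [-0.001, 0.323, -0.947, 373.368], [0.0, 0.0, 0.0, 1.0]]
0.15 [-0.42551833  0.63917532 -0.00325314] 85.21463733625085
```

View pics/scene0.png

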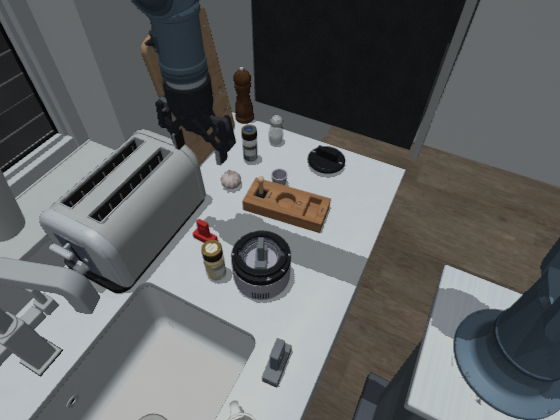

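View pics/wrist0.png

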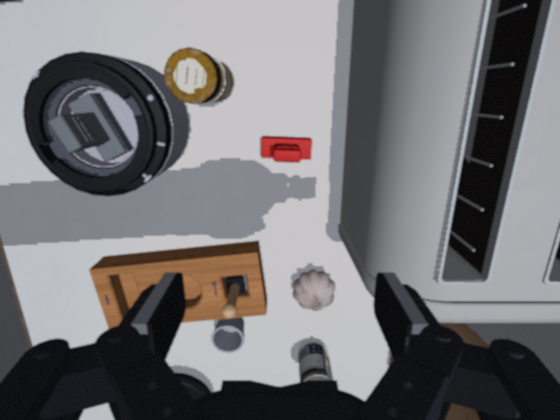

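The scene picture shows three guard-like things: a grey cap with a tab in the grinder bowl (262,250), a larger grey one on the worktop (278,360) and a red one (205,230). The one in the bowl fits: it is grey, the smaller of the two greys, and over the blade. The block is at (287,203), with the brush at its left end. The lid is at (326,160).

In the wrist picture the grinder mouth is at about (98,122), and the block's corners are at about (93,267), (262,245) and (267,312).

```bash
cat > h.py <<'E'
from station import *
import cv2, numpy as np
def ray(cal,uv,z):
    E=np.array(cal["extrinsics"]); d=E[:3,:3]@[(uv[0]-cal["cx"])/cal["fx"],(uv[1]-cal["cy"])/cal["fy"],1]
    return E[:3,3]+d*(z-E[2,3])/d[2]
def proj(cal,p):
    E=np.array(cal["extrinsics"]); q=E[:3,:3].T@(np.array(p)-E[:3,3])
    return np.array([cal["fx"]*q[0]/q[2]+cal["cx"],cal["fy"]*q[1]/q[2]+cal["cy"]])
def down(a): # tool z down, tool y axis at world angle a
    y=np.array([np.cos(a),np.sin(a),0]); z=np.array([0,0,-1.]); return np.column_stack([np.cross(y,z),y,z])
E
python3 - <<'E'
from h import *
np.set_printoptions(precision=1,suppress=True)
w=get_calibration("wrist"); s=get_calibration("scene")
print(read_state()["orientation"])
for n,c,uv,z in [("grw",w,(98,122),98),("grs",s,(262,257),98),("b1",w,(93,267),34),("b2",w,(262,245),34),("b3",w,(267,312),34),
 ("bs",s,(287,200),34),("lid",s,(326,158),26),("bigguard",s,(278,365),0),("red",s,(205,235),0),("cup",s,(280,175),36),("salt",s,(276,118),90),("sa",s,(212,245),105),("sb",s,(249,128),105),("garlic",s,(231,180),25)]:
    print(n,ray(c,uv,z))
E
```

```text
[[-0.  1. -0.]
 [ 1.  0. -0.]
 [-0. -0. -1.]]
grw [504.2  62.   98. ]
grs [485.6  65.5  98. ]
b1 [ 436. -105.   34.]
b2 [630.9 -77.   34. ]
b3 [ 635.5 -166.    34. ]
bs [ 529.2 -138.    34. ]
lid [ 504.7 -324.9   26. ]
bigguard [379.3 203.8   0. ]
red [662.8  19.6   0. ]
cup [ 580.6 -202.9   36. ]
salt [ 662.9 -340.5   90. ]
sa [583.4  90.2 105. ]
sb [ 696.4 -254.6  105. ]
garlic [ 687.  -139.5   25. ]
```

```bash
python3 - <<'E'
from h import *
import pickle
D={}
for n,p in (("lid",(510,-310,240)),("block",(530,-120,240)),("grinder",(498,60,260))):
    goto(p,down(0)); hold(0.3)
    D[n]=get_calibration("wrist"); im=read_camera("wrist"); cv2.imwrite(f"pics/{n}1.png",im[:,:,::-1]); print(n,read_state()["tool_pos"],read_state()["clock"])
pickle.dump(D,open("cal.pkl","wb"))
ims=[cv2.imread(f"pics/{n}1.png") for n in D]
for n,i in zip(D,ims): cv2.imwrite(f"pics/{n}1z.png",cv2.resize(i,(800,600),interpolation=cv2.INTER_CUBIC))
E
```

```text
lid [ 510.50405989 -309.22608285  239.87342416] 1.7833
block [ 529.85309935 -121.48634906  239.91896093] 2.9167
grinder [498.23098731  58.66933239 259.78220649] 4.0333
```

View pics/lid1z.png

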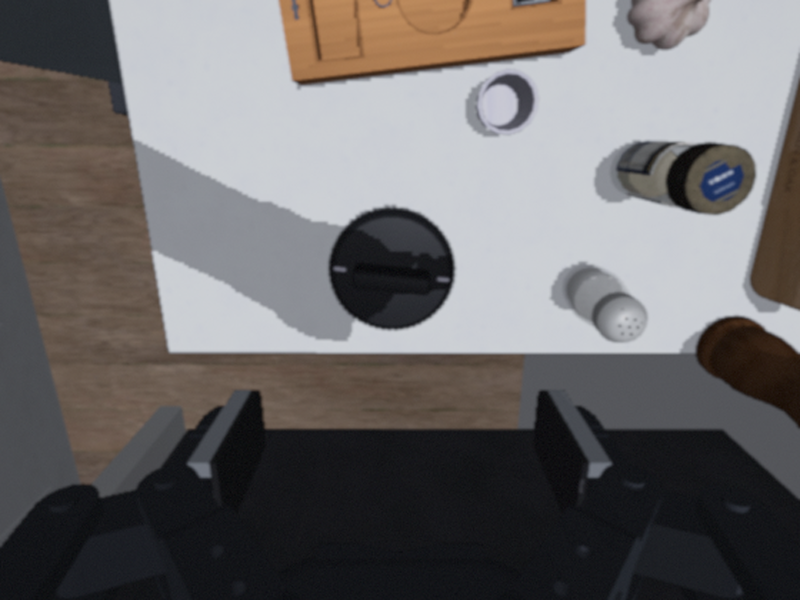

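View pics/block1z.png

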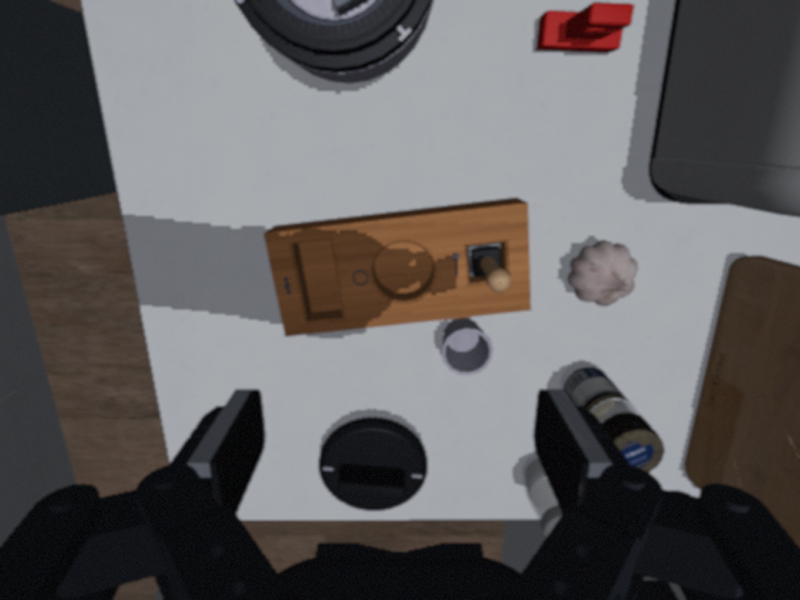

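View pics/grinder1z.png

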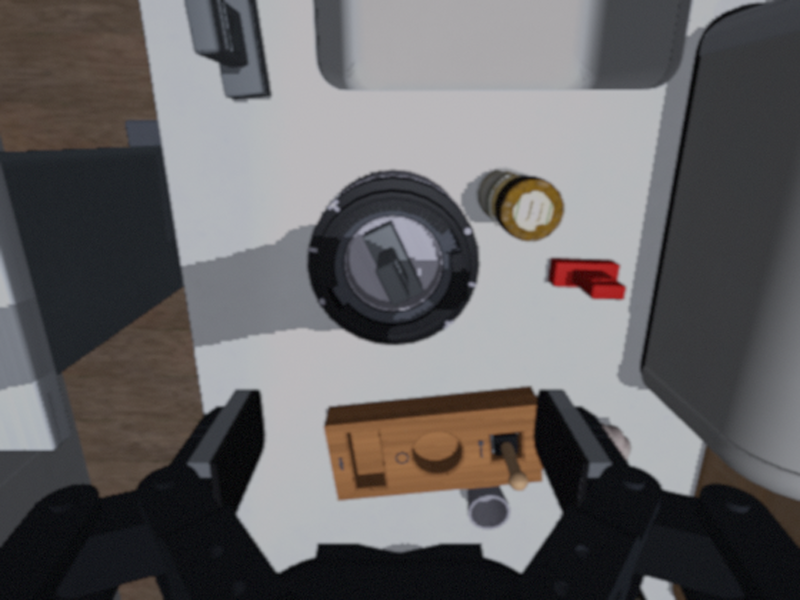

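```bash
python3 - <<'E'
import cv2,numpy as np
def crop(n,x,y,w,h,k,g=0.5):
    i=cv2.imread(f"pics/{n}1.png")[y:y+h,x:x+w]; i=(255*(i/255.)**g).astype(np.uint8)
    return cv2.resize(i,None,fx=k,fy=k,interpolation=cv2.INTER_CUBIC)
M=np.zeros((520,800,3),np.uint8); 
a=crop("grinder",212,115,125,130,4); M[:520,:500]=a
b=crop("lid",235,150,75,75,4); M[:300,500:]=b
cv2.imwrite("pics/m1.png",M)
cv2.imwrite("pics/m2.png",crop("block",180,132,195,110,4))
E
```

```text
(no output)
```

View pics/m1.png

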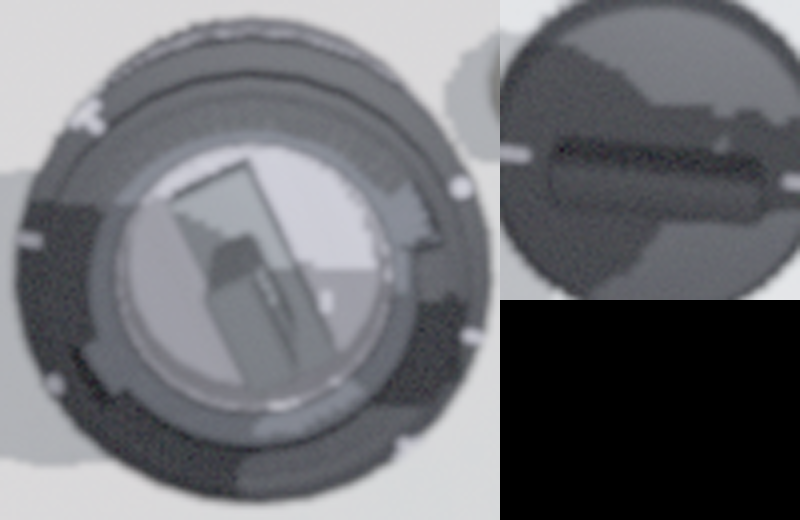

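View pics/m2.png

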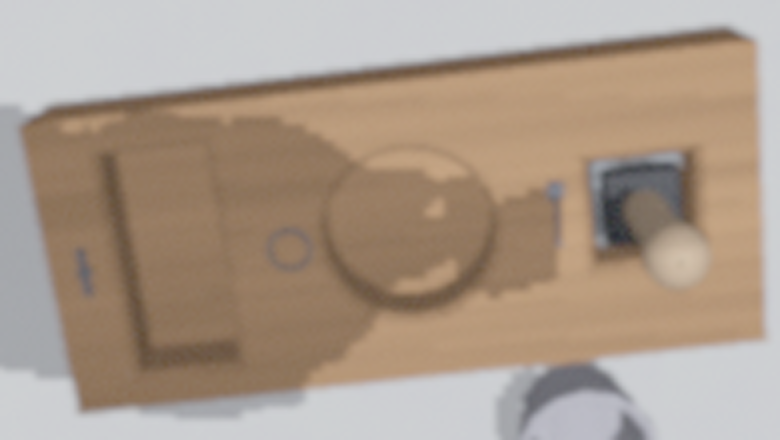

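The crop confirms the grey cap with its tab in the bowl. Positions in it (crop pixels):

- **Grinder marks:** dots at (460,188) and (55,383), pulse bars at (472,335) and (30,240), locks at (405,448) and (87,117).
- **Tab top:** centre at about (255,327).
- **Lid pointers:** (515,153) and (790,182).
- **Block top corners:** (22,128), (755,40), (765,337) and (82,408), with the blade sign at the left end.

```bash
cat > fit.py <<'E'
from h import *
import pickle
from scipy.optimize import least_squares
np.set_printoptions(precision=2,suppress=True)
D=pickle.load(open("cal.pkl","rb"))
def fit(cal,loc,uv,x0):
    loc=np.array(loc,float);uv=np.array(uv,float)
    def w(p):
        c,s=np.cos(p[2]),np.sin(p[2]); return np.c_[p[0]+c*loc[:,0]-s*loc[:,1],p[1]+s*loc[:,0]+c*loc[:,1],loc[:,2]]
    f=lambda p:(np.array([proj(cal,q) for q in w(p)])-uv).ravel()
    r=least_squares(f,x0,x_scale=[10,10,.1]); return r.x,r.fun.reshape(-1,2)
g=[(460,188),(472,335),(405,448),(55,383),(30,240),(87,117)]
g=[(212+u/4,115+v/4) for u,v in g]
ang=[0,-.686,-1.286]; ang+= [a+np.pi for a in ang]
G,r=fit(D["grinder"],[(56*np.cos(a),56*np.sin(a),88) for a in ang],g,[500,60,.4]); print("grinder",G,r.tolist())
c,s=np.cos(G[2]),np.sin(G[2])
t=np.array([(210,290),(260,265),(297,365),(250,388)])/4+[212,115]
T,r=fit(D["grinder"],[(-6,13,130),(6,13,130),(6,-13,130),(-6,-13,130)],t,G);print("tab",T,np.abs(r).max())
b=np.array([(22,128),(755,40),(765,337),(82,408)])/4+[180,132]
B,r=fit(D["block"],[(-98,42,34),(98,42,34),(98,-42,34),(-98,-42,34)],b,[530,-130,.1]);print("block",B,r.tolist())
wl=np.array([(103,153),(210,142),(240,348),(143,370)])/4+[180,132]
W,r=fit(D["block"],[(-14.5,31.5,34),(14.5,31.5,34),(14.5,-31.5,34),(-14.5,-31.5,34)],wl,B);print("well",W,np.abs(r).max())
well=B[:2]+[-64*np.cos(B[2]),-64*np.sin(B[2])];print("well from block",well)
p=[ray(D["lid"],uv,26) for uv in ((340*.7,269*.7),(443*.7,279*.7))]
d=p[1]-p[0];L=np.r_[(p[0]+p[1])[:2]/2,np.arctan2(d[1],d[0])];print("lid",L,np.hypot(*d[:2]))
# lid circle from dark mask
im=cv2.imread("pics/lid1.png").max(2);m=(im<75).astype(np.uint8);n,lab,st,ce=cv2.connectedComponentsWithStats(m[140:240,220:330])
k=1+np.argmax(st[1:,4]);print(st[k],ce[k],ray(D["lid"],ce[k]+[220,140],22))
pickle.dump(dict(G=G,T=T,B=B,W=W,well=well,L=L),open("pose.pkl","wb"))
E
python3 fit.py
```

```text
grinder [495.6   55.23   0.46] [[0.44005316937546013, -0.20282523551807685], [0.23384373089538713, 0.3448514710232189], [-0.5822516826826245, -1.0927966922890562], [-0.26318347435255873, 0.39560948242268523], [-0.6993787280101174, -0.22873301981724126], [0.8078939412094996, 0.71558894032475]]
tab [496.45  57.94   0.37] 1.701162162033313
block [ 532.79 -138.46    0.11] [[-0.9274288027435773, -0.7970490629701885], [0.9521092277793741, -0.4988197919168442], [0.612706587484638, 0.42543065058109164], [-0.6719385819821753, 1.4014378647738965]]
well [ 470.06 -144.48    0.11] 2.3404742035064032
well from block [ 469.21 -145.71]
lid [ 506.56 -328.82   -0.1 ] 80.97229832860822
[  11    6   86   84 5644] [53.51 47.6 ] [ 505.76 -325.05   22.  ]
```

```bash
cat >> fit.py <<'E'
E
python3 - <<'E'
from h import *
import pickle
D=pickle.load(open("cal.pkl","rb"));P=pickle.load(open("pose.pkl","rb"));np.set_printoptions(precision=2,suppress=True)
e=[ray(D["grinder"],((u+.5)/4-.5+212,(v+.5)/4-.5+115),85)[:2] for u,v in ((250,158),(335,345),(172,200))]
d=e[0]-e[1];print("cap edge yaw",np.arctan2(d[1],d[0])-np.pi/2,np.hypot(*d)); d=e[0]-e[2];print("short",np.arctan2(d[1],d[0]),np.hypot(*d)); print("cap end mid",(e[0]+e[2])/2,(e[0]+e[2])/2+27*np.array([np.sin(.46),-np.cos(.46)]))
print("lid y",ray(D["lid"],(392*.7,329*.7),26),ray(D["lid"],(392*.7,207*.7),13.5))
print("jar",ray(D["grinder"],(532*.7,210*.7),105))
G=P["G"];B=P["B"];L=P["L"]
for n,p,a in (("g",(496,56.5,104),G[2]),("w",(*P["well"],48),B[2]),("l",(*L[:2],29),L[2]+np.pi/2),("lm",(*L[:2],29),L[2]-np.pi/2),("m",(*G[:2],114),G[2]+np.pi/2),("tw",(*G[:2],114),G[2]+np.pi/2-.8),("mm",(*G[:2],114),G[2]-np.pi/2),("tm",(*G[:2],114),G[2]-np.pi/2-.8)):
    q=inverse_kinematics(p,down(a)); print(n,q)
E
```

```text
cap edge yaw 0.41906000539220645 51.5704989691928
short 0.4906689628899754 21.507289299991818
cap end mid [485.27  82.05] [497.25  57.86]
lid y [ 506.71 -375.36   26.  ] [ 506.75 -278.55   13.5 ]
jar [582.81  96.65 105.  ]
g [-0.14  0.27 -0.07  2.06  0.02  0.82  0.24]
w [ 0.11  0.35  0.12  2.11 -0.07  0.69  0.39]
l [ 0.43  0.55  0.1   1.84 -0.07  0.76  2.04]
lm [ 0.23  0.57  0.34  1.85 -0.26  0.76 -0.95]
m [-0.03  0.26 -0.18  2.05  0.06  0.84  1.78]
tw [-0.09  0.25 -0.12  2.05  0.04  0.84  1.  ]
mm [-0.21  0.25  0.01  2.06 -0.    0.84 -1.3 ]
tm [-0.26  0.25  0.07  2.06 -0.02  0.84 -2.08]
```

```bash
python3 - <<'E'
from h import *
import pickle
P=pickle.load(open("pose.pkl","rb"));np.set_printoptions(precision=2,suppress=True)
R=down(0.45); p=np.array([496.8,57.2,0])
goto(p+[0,0,165],R); move_gripper(45)
print(move_straight(p+[0,0,104],100,force_limit=8))
move_gripper(0); s=read_state();print(s["clock"],s["finger_gap"],s["grasp_force"],s["ft_force"],s["tool_pos"])
print(move_straight(p+[0,0,190],120)); s=read_state();print(s["clock"],s["finger_gap"],s["grasp_force"],s["ft_force"])
W=np.array([*P["well"],0])+[.3,.3,0]
goto(W+[0,0,125],down(P["B"][2])); hold(.3)
c=get_calibration("side")
cv2.imwrite("pics/side2.png",cv2.resize(read_camera("side")[:,:,::-1],(800,600)))
cv2.imwrite("pics/wrist2.png",cv2.resize(read_camera("wrist")[:,:,::-1],(800,600)))
s=read_state();print(s["clock"],s["tool_pos"])
E
```

```text
False
6.1667 11.056938854689177 60.53566575050354 [-0.63 -0.41  2.24] [497.2   57.24 104.59]
False
7.0333 10.864310371329271 60.37688612937927 [ 0.37 -0.41 -1.49]
8.3 [ 469.99 -144.58  125.28]
```

View pics/side2.png

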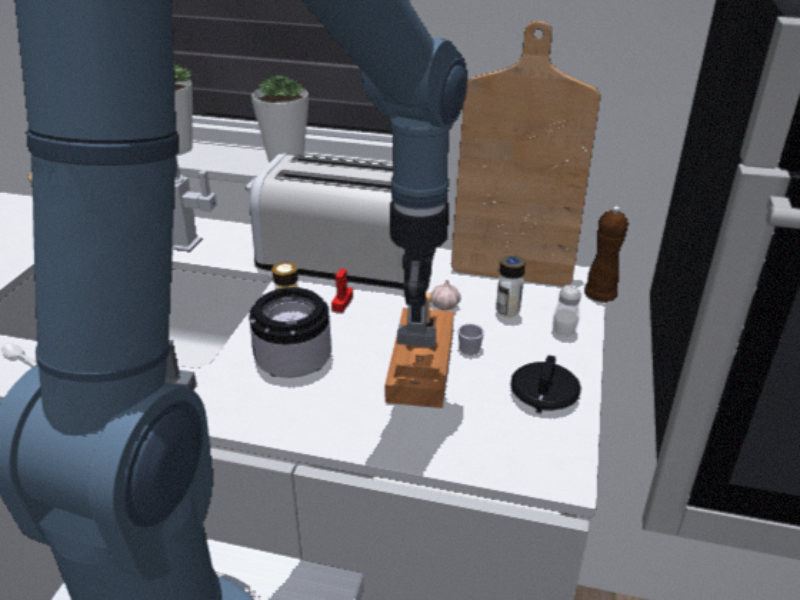

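The side picture shows the guard held upright, at (418,335), over the block. The bowl is empty and the other things are undisturbed. Next I lower it with a force guard.

```bash
python3 - <<'E'
from h import *
import pickle
P=pickle.load(open("pose.pkl","rb"));np.set_printoptions(precision=2,suppress=True)
W=np.array([*P["well"],0])+[.3,.3,0];R=down(P["B"][2])
move_straight(W+[0,0,80],100,rot=R)
s=read_state();print(s["tool_pos"])
hit=move_straight(W+[0,0,51],50,force_limit=6)
s=read_state();print(hit,s["clock"],s["tool_pos"],s["ft_force"],s["finger_gap"])
if s["tool_pos"][2]<54:
    move_gripper(45); hold(.2); move_straight(W+[0,0,130],150); 
    goto(W+[40,30,230],down(0)); hold(.2)
    D=get_calibration("wrist"); pickle.dump(D,open("cal3.pkl","wb"))
    im=read_camera("wrist"); cv2.imwrite("pics/wrist3.png",im[:,:,::-1]); print(read_state()["clock"])
    print(proj(D,[*P["well"],34]))
    u,v=proj(D,[*P["well"],34]).astype(int); c=im[max(v-75,0):v+75,max(u-100,0):u+100,::-1]
    cv2.imwrite("pics/wrist3z.png",cv2.resize((255*(c/255.)**.6).astype(np.uint8),None,fx=4,fy=4,interpolation=cv2.INTER_CUBIC))
E
```

```text
[ 469.57 -145.5    79.97]
True 9.2417 [ 469.43 -145.37   70.13] [ 0.13 -0.55 -0.91] 10.630108211662984
```

```bash
python3 - <<'E'
from h import *
import pickle
P=pickle.load(open("pose.pkl","rb"));np.set_printoptions(precision=2,suppress=True)
W=np.array([*P["well"],0])+[.3,.3,0]
hold(.2); s=read_state();print(s["tool_pos"],s["ft_force"],s["wrist_torque"])
for z in (66,62,51):
    hit=move_straight(W+[0,0,z],25,force_limit=8)
    s=read_state();print(hit,s["clock"],s["tool_pos"],s["ft_force"],s["wrist_torque"],s["finger_gap"])
    if hit: break
E
```

```text
[ 470.02 -145.52   70.91] [-0.99 -0.01 -0.61] [-0.01  0.02 -0.01]
False 9.7833 [ 469.19 -145.35   65.76] [ 0.23 -0.08  0.64] [ 0.03  0.01 -0.01] 10.938332912455829
False 10.0917 [ 469.27 -145.32   61.76] [-0.75  0.02 -0.48] [-0.03  0.   -0.02] 10.836004541438728
False 10.6833 [ 469.41 -145.42   50.83] [ 0.9  -0.53  0.04] [-0.02  0.01 -0.04] 10.726889718892204
```

```bash
python3 - <<'E'
from h import *
import pickle
P=pickle.load(open("pose.pkl","rb"));np.set_printoptions(precision=2,suppress=True)
W=np.array([*P["well"],0])+[.3,.3,0]
move_gripper(45); hold(.2); move_straight(W+[0,0,130],150)
goto(W+[40,30,230],down(0)); hold(.3)
D=get_calibration("wrist"); pickle.dump(D,open("cal3.pkl","wb"))
im=read_camera("wrist"); cv2.imwrite("pics/wrist3.png",im[:,:,::-1]); print(read_state()["clock"])
uv=proj(D,[*P["well"],34]);u,v=uv.astype(int); x0,y0=max(u-100,0),max(v-75,0);print(uv,x0,y0,"tab top exp",proj(D,[*P["well"],76]))
c=im[y0:v+75,x0:u+100,::-1]
cv2.imwrite("pics/wrist3z.png",cv2.resize((255*(c/255.)**.6).astype(np.uint8),None,fx=4,fy=4,interpolation=cv2.INTER_CUBIC))
E
```

```text
12.8583
[242.36 205.86] 142 130 tab top exp [237.61 219.87]
```

View pics/wrist3z.png

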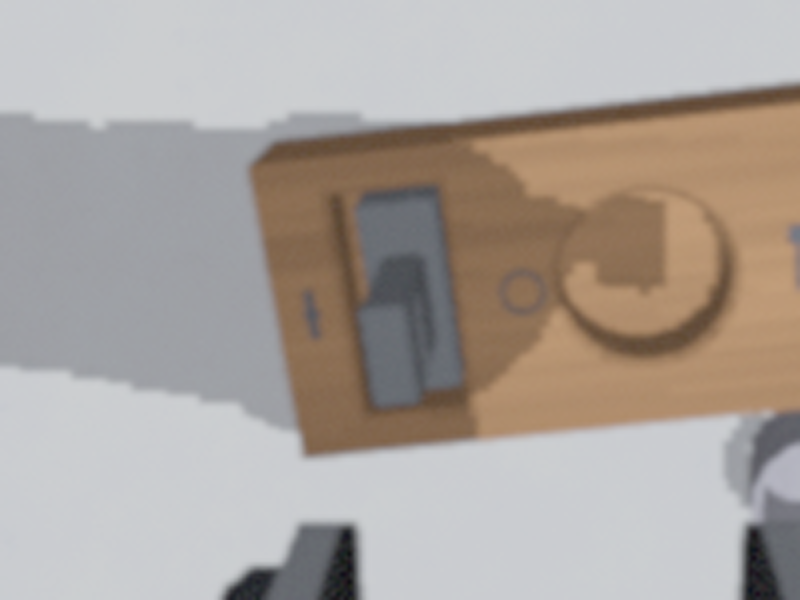

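The guard stands down in the oblong well beside the blade sign: its cap top is at crop (411,297), slightly below the face. It sits about 2–3 mm towards +x, which is within tolerance. That offset lets me measure the wrist camera's bias, because the gripper centred the guard at a known TCP x.

```bash
python3 - <<'E'
from h import *
import pickle
D=pickle.load(open("cal3.pkl","rb"));np.set_printoptions(precision=2,suppress=True)
f=lambda u,v:((u+.5)/4-.5+142,(v+.5)/4-.5+130)
from fit import fit
cap=[f(*q) for q in ((358,205),(440,190),(465,387))]
print("cap",*fit(D,[(-11,27,31),(11,27,31),(11,-27,31)],cap,[470,-145,.1]))
tab=[f(*q) for q in ((358,310),(411,302),(424,400),(376,408))]
print("tab",*fit(D,[(-6,13,76),(6,13,76),(6,-13,76),(-6,-13,76)],tab,[470,-145,.1]))
w=[f(*q) for q in ((330,195),(470,405),(368,412))]
print("well",*fit(D,[(-14.5,31.5,34),(14.5,-31.5,34),(-14.5,-31.5,34)],w,[470,-145,.1]))
b=[f(*q) for q in ((250,165),(305,455))]
print("blk left",*[ray(D,q,34) for q in b])
E
```

```text
grinder [495.6   55.23   0.46] [[0.44005316937546013, -0.20282523551807685], [0.23384373089538713, 0.3448514710232189], [-0.5822516826826245, -1.0927966922890562], [-0.26318347435255873, 0.39560948242268523], [-0.6993787280101174, -0.22873301981724126], [0.8078939412094996, 0.71558894032475]]
tab [496.45  57.94   0.37] 1.701162162033313
block [ 532.79 -138.46    0.11] [[-0.9274288027435773, -0.7970490629701885], [0.9521092277793741, -0.4988197919168442], [0.612706587484638, 0.42543065058109164], [-0.6719385819821753, 1.4014378647738965]]
well [ 470.06 -144.48    0.11] 2.3404742035064032
well from block [ 469.21 -145.71]
lid [ 506.56 -328.82   -0.1 ] 80.97229832860822
[  11    6   86   84 5644] [53.51 47.6 ] [ 505.76 -325.05   22.  ]
cap [ 471.59 -144.09    0.1 ] [[-0.17 -0.51]
 [ 0.02  1.13]
 [ 0.16 -0.68]]
tab [ 471.26 -144.37    0.12] [[ 0.13 -0.74]
 [-0.49 -0.15]
 [ 0.34  0.8 ]
 [ 0.03  0.13]]
well [ 469.12 -144.77    0.11] [[ 0.01 -0.44]
 [ 0.28 -0.17]
 [-0.29  0.68]]
blk left [ 430.99 -107.52   34.  ] [ 440.29 -189.85   34.  ]
```

```bash
cat > lidlook.py <<'E'
from h import *
def pointers(im,guess):
    g=im.max(2).astype(int); out=[]
    for u,v in guess:
        u,v=int(round(u)),int(round(v)); w=g[v-5:v+6,u-7:u+8].copy(); k=w>(w.max()+np.median(w))/2
        # reject white table: keep component nearest centre
        n,lab,st,ce=cv2.connectedComponentsWithStats(k.astype(np.uint8)); d=[np.hypot(*(c-[7,5])) for c in ce[1:]]
        i=1+int(np.argmin(d)); out.append(ce[i]+[u-7,v-5]); print("blob",st[i][4],out[-1],w.max())
    return out
E
python3 - <<'E'
from lidlook import *
import pickle
D=pickle.load(open("cal.pkl","rb"))["lid"];np.set_printoptions(precision=2,suppress=True)
q=pointers(cv2.imread("pics/lid1.png"),[(238,188.3),(310,195.3)])
p=[ray(D,u,26) for u in q];d=p[1]-p[0];print("before",(p[0]+p[1])/2,np.arctan2(d[1],d[0]),np.hypot(*d[:2]))
L=(p[0]+p[1])/2; yaw=np.arctan2(d[1],d[0])
t=np.array([L[0]-2,L[1]+1,0]);R=down(yaw+np.pi/2)
goto(t+[0,0,130],R); move_gripper(85)
print(move_straight(t+[0,0,30],120,force_limit=10))
move_gripper(0); hold(.2); s=read_state();print(s["clock"],s["finger_gap"],s["grasp_force"],s["ft_force"],s["tool_pos"])
T=s["tool_pos"]
if s["finger_gap"]>9:
    move_gripper(85); move_straight(t+[0,0,130],150)
    goto((510,-310,240),down(0)); hold(.3)
    D=get_calibration("wrist"); im=read_camera("wrist"); cv2.imwrite("pics/lid4.png",im[:,:,::-1])
    gs=[proj(D,[T[0]+sg*40.5*np.cos(yaw),T[1]+sg*40.5*np.sin(yaw),26]) for sg in(-1,1)];print("guess",gs)
    q=pointers(im,gs); p=[ray(D,u,26) for u in q];d=p[1]-p[0];print("after",(p[0]+p[1])/2,np.arctan2(d[1],d[0]),np.hypot(*d[:2]),read_state()["clock"])
E
```

```text
blob 23 [237.65 187.96] 118
blob 10 [309.9 195.4] 181
before [ 506.26 -328.68   26.  ] -0.10439580840378299 81.17526945241255
False
16.7917 12.758212554505873 59.02254045009613 [ 0.02 -0.71  2.37] [ 504.53 -327.85   30.31]
guess [array([237.06, 186.36]), array([309.33, 193.67])]
blob 19 [238.74 186.74] 133
blob 28 [310.79 193.79] 117
after [ 506.27 -328.13   26.  ] -0.10096043471243278 80.75763279982662 19.95
```

```bash
python3 - <<'E'
from h import *
import pickle
P=pickle.load(open("pose.pkl","rb"));np.set_printoptions(precision=2,suppress=True)
def pr(n): s=read_state();print(n,round(s["clock"],2),s["tool_pos"],s["ft_force"],s["wrist_torque"],round(s["finger_gap"],2),round(s["grasp_force"],1))
t=np.array([504.4,-327.85,0]);R=down(-.101+np.pi/2)
goto(t+[0,0,130],R); move_straight(t+[0,0,30],120,force_limit=10); move_gripper(0); pr("grip")
move_straight(t+[0,0,200],150); pr("lift")
g=np.array([493.5,55.7,0]);a=P["G"][2]+np.pi/2; print("yaw",P["G"][2])
goto(g+[0,0,180],down(a)); hold(.2); pr("hover")
D=get_calibration("wrist"); cv2.imwrite("pics/hover.png",cv2.resize(read_camera("wrist")[:,:,::-1],(800,600))); pickle.dump(D,open("cal5.pkl","wb"))
move_straight(g+[0,0,136],100); pr("above")
hit=move_straight(g+[0,0,114.5],30,force_limit=10); pr(("down",hit))
E
```

```text
grip 22.89 [ 504.76 -328.14   30.38] [ 0.53 -0.54  1.88] [ 0.03  0.   -0.04] 12.95 61.4
lift 24.18 [ 503.48 -327.26  198.56] [-0.41  0.24 -2.05] [ 0.01 -0.   -0.02] 12.5 61.0
yaw 0.46071226250179975
hover 25.81 [494.01  54.12 180.04] [-0.55 -0.28 -2.29] [ 0.03 -0.03 -0.01] 12.55 60.9
above 26.45 [493.66  55.75 136.  ] [-0.62  0.39 -1.98] [-0.01 -0.03 -0.  ] 13.02 60.9
('down', True) 27.15 [492.97  55.62 114.79] [ 0.13 -0.79  4.35] [ 0.03 -0.08  0.01] 12.74 61.6
```

```bash
python3 - <<'E'
from h import *
import pickle
P=pickle.load(open("pose.pkl","rb"));np.set_printoptions(precision=3,suppress=True)
def pr(n):
    s=read_state();y=s["orientation"][:,1];print(n,round(s["clock"],2),s["tool_pos"],s["ft_force"],s["wrist_torque"],round(s["finger_gap"],2),round(s["grasp_force"],1),"twist",round(a-np.arctan2(y[1],y[0]),3))
a=P["G"][2]+np.pi/2; hold(.4); g=np.array([493.2,55.7,114.6]); pr("seated")
for k in (.1,.2,.3,.4,.5,.6,.68):
    goto(g,down(a-k)); hold(.1); pr(k)
    if abs(read_state()["wrist_torque"][2])>.6: print("stop");break
E
```

```text
seated 27.55 [492.953  55.621 114.784] [ 0.844 -0.949  4.916] [-0.013 -0.154 -0.035] 12.9 61.8 twist -0.0
0.1 27.9 [493.478  55.695 114.81 ] [-0.071 -0.56   4.771] [-0.027 -0.014  0.013] 12.44 61.6 twist 0.098
0.2 28.25 [493.461  55.761 114.813] [ 0.438 -0.431  4.287] [0.022 0.012 0.053] 12.59 61.7 twist 0.198
0.3 28.6 [493.453  55.837 114.835] [ 0.353 -0.619  5.311] [ 0.01  -0.025  0.04 ] 12.51 61.8 twist 0.298
0.4 28.95 [493.414  55.879 114.779] [0.2   0.413 5.   ] [ 0.049 -0.028 -0.057] 12.52 61.9 twist 0.396
0.5 29.3 [493.435  55.927 114.806] [-0.377 -0.065  4.717] [ 0.057 -0.011 -0.013] 12.56 61.9 twist 0.496
0.6 29.65 [493.428  56.01  114.795] [0.129 1.262 5.535] [0.048 0.075 0.077] 12.58 61.9 twist 0.596
0.68 30.0 [493.461  56.062 114.817] [-0.716  0.122  4.657] [ 0.126 -0.006  0.132] 12.77 61.9 twist 0.676
```

```bash
python3 - <<'E'
from h import *
print(np.mean([ (hold(.03),read_state()["wrist_torque"])[1] for _ in range(20)],0))
def z(im,x,y,w,h,W,H): return cv2.resize((255*(im[y:y+h,x:x+w,::-1]/255.)**.6).astype(np.uint8),(W,H),interpolation=cv2.INTER_CUBIC)
w=read_camera("wrist");s=read_camera("side");c=read_camera("scene")
cs,cc=get_calibration("side"),get_calibration("scene"); p=[493.4,55.8,100]
M=np.zeros((600,800,3),np.uint8)
u,v=proj(cs,p).astype(int);M[:300,:400]=z(s,u-50,v-40,100,75,400,300)
u,v=proj(cc,p).astype(int);M[:300,400:]=z(c,u-50,v-40,100,75,400,300)
cw=get_calibration("wrist");print(proj(cw,p))
M[300:,200:600]=z(w,0,0,560,420,400,300)
cv2.imwrite("pics/fin.png",M);print(read_state()["clock"])
E
```

```text
[0.08536336 0.01495417 0.05928538]
[277.84180225 257.72829796]
30.8167
```

View pics/fin.png

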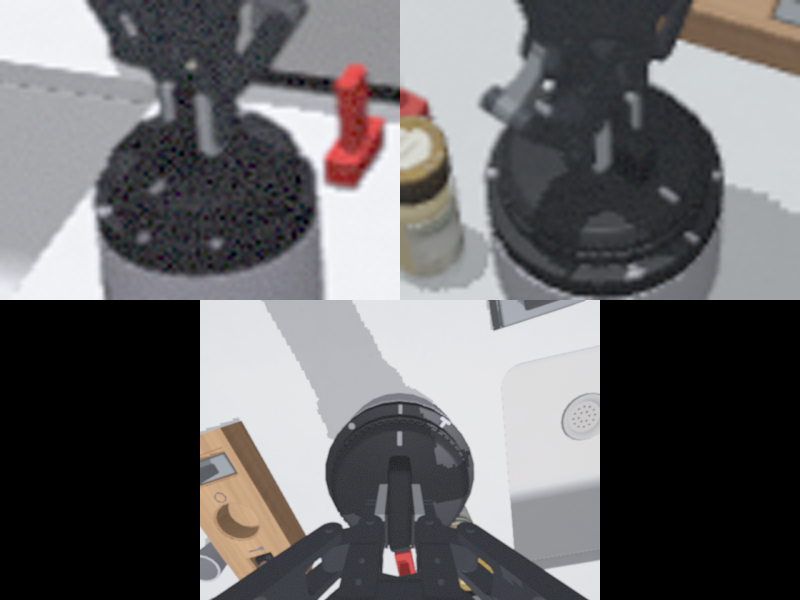

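In the wrist view the lid's pointer at (399,438) points straight at the pulse bar at (400,408). That bar lies midway between the dot at (351,426) and the lock mark at (445,423). The lid is seated and still gripped, so I'm handing in.

```bash
python3 -c "
from station import *
print(job_done())"
```

```text
the job is handed in; nothing more can be done
None
```

The job is handed in: the guard stands let go in its own well, and the lid is seated in the grinder's mouth, still gripped at the pulse mark after a twist of about 0.68 rad; the judge's verdict was not shown.

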